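# Line up the regulators by size

## Task

Take the four gas regulators that stand loose on the bench (not those in the yellow tote) and stand them upright on the round marks of the white strip, one centred on each mark, in order of size: the smallest on the mark next to the red block, growing to the largest at the grey-block end. Leave the jar standing where it is.

Things in the scene. Friction and masses are not known exactly. Their poses are not given: they have to be found in the camera images.
- reg_small: The smallest of four gas regulators: a bright square block 28 x 28 mm, 26 mm tall, with an upright round grey cap, 24 mm in diameter and 30 mm long, centred on top; 56 mm tall in all, 80 g. A brass spout (8 mm thick, 10 mm long, 12 mm up) sticks out of the block's -x side. Origin: centre of the underside, on the cap's axis; z up. Stands loose at any yaw; grip the cap from above.
- reg_medium: The second smallest of four gas regulators: a bright square block 34 x 34 mm, 30 mm tall, with an upright round grey cap, 30 mm in diameter and 40 mm long, centred on top; 70 mm tall in all, 130 g. A brass spout (8 mm thick, 10 mm long, 12 mm up) sticks out of the block's -x side. Origin: centre of the underside, on the cap's axis; z up. Stands loose at any yaw; grip the cap from above.
- reg_large: The second largest of four gas regulators: a bright square block 40 x 40 mm, 34 mm tall, with an upright round grey cap, 36 mm in diameter and 50 mm long, centred on top; 84 mm tall in all, 210 g. A brass spout (8 mm thick, 10 mm long, 12 mm up) sticks out of the block's -x side. Origin: centre of the underside, on the cap's axis; z up. Stands loose at any yaw; grip the cap from above.
- reg_xlarge: The largest of four gas regulators: a bright square block 46 x 46 mm, 38 mm tall, with an upright round grey cap, 42 mm in diameter and 60 mm long, centred on top; 98 mm tall in all, 320 g. A brass spout (8 mm thick, 10 mm long, 12 mm up) sticks out of the block's -x side. Origin: centre of the underside, on the cap's axis; z up. Stands loose at any yaw; grip the cap from above.
- mark_a: Black round mark with a grey middle, one end of the row of four; the discs are about 82 mm apart, not quite evenly nor quite in line. A fixed disc 60 mm in diameter, 3 mm thick, on the white strip (80 x 460 mm, 10 mm thick, fixed on the bench). Origin: centre of the disc's underside; its top is 3 mm above that, 13 mm above the bench. z up, y along the strip from mark_a to mark_d.
- mark_b: Black round mark with a grey middle, the second in the row, between mark_a and mark_c. A fixed disc 60 mm in diameter, 3 mm thick, on the white strip (80 x 460 mm, 10 mm thick, fixed on the bench). Origin: centre of the disc's underside; its top is 3 mm above that, 13 mm above the bench. z up, y along the strip from mark_a to mark_d.
- mark_c: Black round mark with a grey middle, the third in the row, between mark_b and mark_d. A fixed disc 60 mm in diameter, 3 mm thick, on the white strip (80 x 460 mm, 10 mm thick, fixed on the bench). Origin: centre of the disc's underside; its top is 3 mm above that, 13 mm above the bench. z up, y along the strip from mark_a to mark_d.
- mark_d: Black round mark with a grey middle, the other end of the row, beyond mark_c. A fixed disc 60 mm in diameter, 3 mm thick, on the white strip (80 x 460 mm, 10 mm thick, fixed on the bench). Origin: centre of the disc's underside; its top is 3 mm above that, 13 mm above the bench. z up, y along the strip from mark_a to mark_d.
- red_block: Red block 60 x 22 mm, 12 mm high, fixed across one end of the white strip, about 87 mm beyond the end mark there (next to mark_a or next to mark_d, it varies); a grey block of the same size is at the other end. Origin: centre of its underside.
- jar: Plain round whitish jar with a white lid and no spout, 50 mm in diameter, 75 mm tall, about 150 g, standing loose among the regulators. Origin: centre of the underside. To be left where it is.

How it is judged:
By the outcome, as a careful person would: the job done as asked, in the order asked, and still so for the second after the job is handed in, with the robot touching nothing.
It also fails if it takes over 106 s, if anything falls off the work surface, if the arm or the gripper's body presses on something with over 40 N, if the wrist force passes 120 N, or if a joint passes its speed limit or range.

## Robot

A 6-joint arm with a two-finger parallel gripper is mounted at the origin on the work surface. World frame = base frame: x ahead of the robot, y to its left, z up, the work surface at z = 0. Lengths are in m, angles in rad, forces in N, time in s.
With the tool pointing down it reaches from about 0.35 to 0.975 m from the base axis. Payload 7.1 kg.
Tool frame: the origin (TCP) lies midway between the tips of the shut fingers; the grasp point (between the pads) lies 19 mm behind it; z points along the fingers, x is the direction in which the jaws open and shut, and the axes are right-handed (so a half turn about z gives the same grasp; the last joint's range is limited). The gripper opens to 88 mm and grips with 3 to 60 N. Pads are 20 mm wide; open, the fingers measure 115 mm over their backs; the gripper's body (75 mm by 178 mm) begins 61 mm behind the grasp point.
Start: joints at [1.172, 0.423, 1.63, -0, 1.089, -0.019], TCP at [0.232, 0.58, 0.194] pointing down, gripper open.
Joint ranges: [-3, 3], [-0.9, 2.11], [0.09, 2.58], [-1.31, 4.45], [0.11, 2.69], [-2.54, 2.54]. Speed limits (rad/s): [2.39, 2.39, 3.01, 3.14, 3.14, 3.14].

## Interface

Orientations are given as a unit quaternion [w, x, y, z].
In Python, from station import move_pose, movel, movej, command_gripper, wait, inverse_kinematics, read_camera, camera_info, MotionError, job_done, get_time, get_joint_pos, get_qvel, get_effort, get_tcp_pos, get_ee_rot, get_ft_force, get_ft_torque, get_grip_width gives the robot as it stands. Calls block until the motion is done:
- move_pose(position, orientation): joint-space move of the TCP to a pose.
- movel(position, frame=None, v=0.15, until_force=None): straight line of the TCP; frame=None keeps the orientation; v is the mean speed in m/s. With until_force (N) it stops when the force on the tool has changed by that much, and returns True; else False.
- movej(angles): joint-space move.
- command_gripper(opening): opening from 0.0 (shut) to 1.0 (fully open); the grip force is fixed at half the most; returns when the fingers have stopped.
- wait(seconds).
- inverse_kinematics(position, orientation): joint angles nearest the present ones, or None.
- read_camera(name): name is "side" or "top"; returns the picture (480x640x3 uint8, red, green, blue); there is no depth.
- camera_info(name): a dict with "intrinsics" (3x3 intrinsics, pixels), "T" (4x4, takes a point from camera to world coordinates). Camera axes: x right, y up, looking along -z (the intrinsics and any distortion apply to the point x, -y, -z); pixel columns grow to the right and rows downward; lengths in m; the calibration is good to about 2 mm. A picture is of the moment at which its call begins. camera_info takes no time and is no camera call.
A pose or a line that the arm cannot do raises MotionError and nothing moves.
- job_done(): hands the job in, once; it reports no verdict.
Readings, each from a call of its own:
- get_time(): time.
- get_joint_pos(): joint angles.
- get_qvel(): joint speeds.
- get_effort(): joint torques, N m.
- get_tcp_pos(): TCP position.
- get_ee_rot(): TCP orientation.
- get_ft_force(): force on the tool from outside, world axes, zero at the start.
- get_ft_torque(): the same for the moment, N m.
- get_grip_width(): opening from 0.0 (shut) to 1.0 (fully open).
Only numpy, scipy, OpenCV 4.12 (cv2) and the standard library are available. Lean on these libraries where they do the work, as an engineer would, in place of code of your own. Each camera call takes 0.05 s, during which the arm holds its last target. There are 200 camera calls.

## Working session

There is one attempt and no reset: what is moved stays moved. The work goes in short steps, each a Python script; the robot and the scene stay as the last script left them, time stands still between calls to the robot, and variables do not carry over. Pictures are saved under pics/ and viewed, on a budget of 14 in all, crops included, one or two more only if the job needs it, and the job is handed in when it is done.

```bash
mkdir -p pics; python3 - <<'E'
from station import *
import cv2
for n in("top","side"):
    i=camera_info(n);print(n,i)
    cv2.imwrite(f"pics/{n}0.png",read_camera(n)[:,:,::-1])
print(get_time(),get_tcp_pos(),get_ee_rot())
E
```

```text
top {'intrinsics': array([[502.59215235,   0.        , 321.11585128],
       [  0.        , 502.59215235, 237.3888512 ],
       [  0.        ,   0.        ,   1.        ]]), 'T': array([[ 0.0041158 ,  0.98572606, -0.16830685,  0.43251584],
       [-0.99981264,  0.00723983,  0.0179521 ,  0.02556184],
       [ 0.01891437,  0.16820143,  0.98557117,  0.88263655],
       [ 0.        ,  0.        ,  0.        ,  1.        ]])}
side {'intrinsics': array([[573.27373245,   0.        , 318.16392212],
       [  0.        , 573.27373245, 234.46523937],
       [  0.        ,   0.        ,   1.        ]]), 'T': array([[ 0.78944764,  0.43452814, -0.43354091,  0.06525732],
       [-0.61364437,  0.54190622, -0.57426321, -0.63246587],
       [-0.014595  ,  0.71939067,  0.69445233,  0.80477707],
       [ 0.        ,  0.        ,  0.        ,  1.        ]])}
0.1 [0.23147052 0.57998387 0.19298906] [ 3.71119776e-04  8.27861265e-01  5.60932498e-01 -5.66823290e-04]
```

View pics/top0.png

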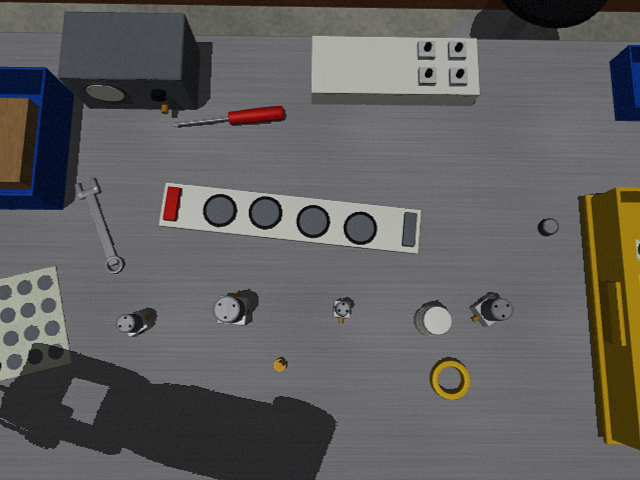

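View pics/side0.png

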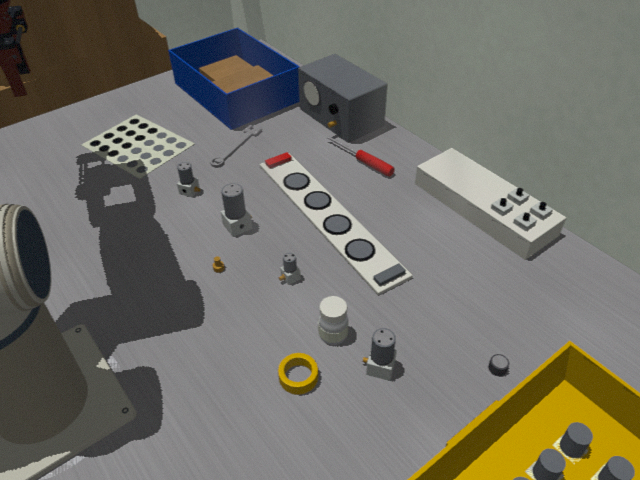

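The top view shows a red block at (172,204), marks at (220,210), (265,212), (313,221) and (360,228), and a grey block at (409,229). The regulators are at about (130,323), (230,309), (342,309) and (497,309), and the jar is at (434,320). I'll enlarge these.

```bash
cat > h.py <<'E'
import numpy as np,cv2
from station import *
def px2w(n,u,v,z):
    i=camera_info(n);K=i["intrinsics"];T=i["T"]
    d=T[:3,:3]@np.array([(u-K[0,2])/K[0,0],-(v-K[1,2])/K[1,1],-1]);o=T[:3,3]
    return o+d*(z-o[2])/d[2]
def w2px(n,p):
    i=camera_info(n);K=i["intrinsics"];T=i["T"]
    c=T[:3,:3].T@(np.array(p)-T[:3,3]);return np.array([K[0,2]+K[0,0]*c[0]/-c[2],K[1,2]-K[1,1]*c[1]/-c[2]])
def marks(n,img,guess=None):
    g=cv2.cvtColor(img,cv2.COLOR_RGB2GRAY)
    k=cv2.resize(g,None,fx=4,fy=4,interpolation=cv2.INTER_CUBIC)
    cs,_=cv2.findContours((k<45).astype(np.uint8),cv2.RETR_EXTERNAL,cv2.CHAIN_APPROX_NONE)
    out=[]
    for c in cs:
        if len(c)<100: continue
        (x,y),(a,b),t=cv2.fitEllipse(c)
        x,y,a,b=((x+.5)/4-.5,(y+.5)/4-.5,a/4,b/4)
        if 20<a<45 and b/a<2: out.append((x,y,a,b))
    return out
E
python3 - <<'E'
from h import *
t=cv2.imread("pics/top0.png");s=cv2.imread("pics/side0.png")
for n,im in(("top",t),("side",s)):
    for m in marks(n,im[:,:,::-1]): print(n,np.round(m,1),px2w(n,m[0],m[1],.013).round(4))
cr=lambda im,u,v,w=64,h=60:cv2.resize(im[v-h//2:v+h//2,u-w//2:u+w//2],(200*1,int(200*h/w)),interpolation=cv2.INTER_CUBIC)
r1=np.hstack([cr(t,*p) for p in((133,322),(233,308),(342,308),(492,310))])
r2=np.hstack([cr(s,*p) for p in((188,180),(235,210),(290,270),(382,352))])
cv2.imwrite("pics/c1.png",np.vstack([r1,r2]))
E
```

```text
top [446.2 368.3  30.5  48.5] [ 0.3583 -0.2025  0.013 ]
top [491.7 307.   22.   26.8] [ 0.4613 -0.2854  0.013 ]
top [241.2 305.6  28.6  33.3] [0.4616 0.146  0.013 ]
top [359.8 227.8  32.1  32.6] [ 0.5987 -0.0585  0.013 ]
top [312.7 221.1  32.1  32.4] [0.6102 0.0247 0.013 ]
top [265.  212.4  32.   32.7] [0.6252 0.109  0.013 ]
top [219.6 210.1  31.9  33. ] [0.6287 0.1892 0.013 ]
side [377.2 351.8  21.6  30.5] [ 0.4651 -0.2567  0.013 ]
side [359.4 249.6  21.   29. ] [ 0.596  -0.0609  0.013 ]
side [281.6  89.   37.2  43.4] [0.8299 0.5312 0.013 ]
```

View pics/c1.png

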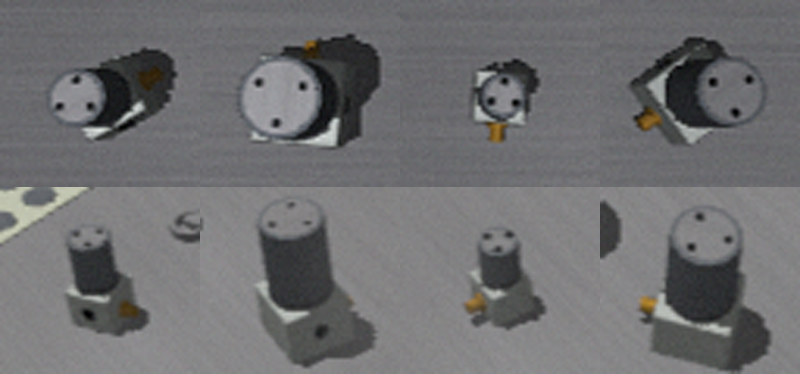

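```bash
cat >> h.py <<'E'
H=dict(small=.056,medium=.070,large=.084,xlarge=.098)
G=dict(small=.031,medium=.035,large=.046,xlarge=.060)
QX=[0,1,0,0];QY=[0,.5**.5,.5**.5,0]
CAP=dict(medium=((125.6,323),(184.2,166.3)),xlarge=((226.6,309),(232.4,189.9)),small=((342.6,308.7),(289.4,257.3)),large=((501.6,309.1),(384.2,337.4)))
def pick(k,xy,op=1.0):
    z=G[k];x,y=xy
    move_pose([x,y,.2],QY); movel([x,y,z],v=.2)
    command_gripper(0); w=get_grip_width(); command_gripper(op)
    p=list(get_tcp_pos())
    movel([x,y,H[k]+.03],v=.25); move_pose([x,y,H[k]+.03],QX); movel([x,y,z],v=.2)
    command_gripper(0); print(k,'widths mm',w*88,get_grip_width()*88)
    movel([x,y,z+.15],v=.25)
def place(k,xy):
    x,y=xy; z=G[k]+.013
    move_pose([x,y,z+.12],QX); movel([x,y,z+.012],v=.2)
    hit=movel([x,y,z-.003],v=.03,until_force=4)
    print(k,'touch',hit,get_tcp_pos(),'want z',z,'w',get_grip_width()*88,get_time())
    command_gripper(1.0); movel([x,y,.22],v=.25)
E
python3 - <<'E'
from h import *
for k,(a,b) in CAP.items(): print(k,px2w("top",*a,H[k]).round(4),px2w("side",*b,H[k]).round(4))
print('jar',px2w("top",436,320,.075))
print('red',px2w("top",172,204,.012),'grey',px2w("top",409,229,.012))
im=cv2.imread("pics/side0.png");cv2.imwrite("pics/c2.png",cv2.resize(im[155:275,255:415],(800,600),interpolation=cv2.INTER_CUBIC))
E
```

```text
medium [0.4316 0.3197 0.07  ] [0.4302 0.3166 0.07  ]
xlarge [0.4535 0.1565 0.098 ] [0.4531 0.1541 0.098 ]
small [ 0.456 -0.025  0.056] [ 0.4556 -0.0277  0.056 ]
large [ 0.4557 -0.2755  0.084 ] [ 0.4552 -0.2776  0.084 ]
jar [ 0.43829854 -0.17271199  0.075     ]
red [0.63913092 0.27357273 0.012     ] grey [ 0.59738813 -0.14569344  0.012     ]
```

View pics/c2.png

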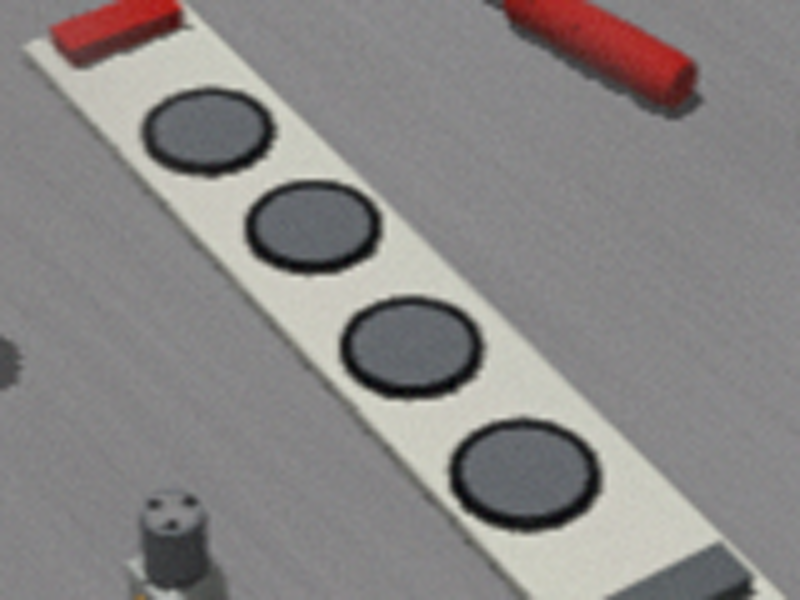

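The side crop shows grey mark centres at crop pixels (208,130), (313,225), (411,345) and (525,472), with the red block by the first. The two cameras agree to about 3 mm, mostly in y, so I'll use the average. I'll place the small one first and use it as a check.

```bash
cat >> h.py <<'E'
MT=[(219.6,210.1),(265,212.4),(312.7,221.1),(359.8,227.8)]
MS=[(255+u/5,155+v/5) for u,v in((208,130),(313,225),(411,345),(525,472))]
MARK=[(px2w("top",*a,.013)+px2w("side",*b,.013))[:2]/2 for a,b in zip(MT,MS)]
OBJ={k:(px2w("top",*a,H[k])+px2w("side",*b,H[k]))[:2]/2 for k,(a,b) in CAP.items()}
E
python3 - <<'E'
from h import *
for a,b in zip(MT,MS): print(px2w("top",*a,.013).round(4),px2w("side",*b,.013).round(4))
pick("small",OBJ["small"]); place("small",MARK[0])
move_pose([.40,-.02,.25],QX)
for n in("top","side"): cv2.imwrite(f"pics/{n}1.png",read_camera(n)[:,:,::-1])
t=cv2.imread("pics/top1.png")[180:240,190:254];s=cv2.imread("pics/side1.png")[140:200,264:328]
cv2.imwrite("pics/c3.png",np.hstack([cv2.resize(i,(400,375),interpolation=cv2.INTER_CUBIC) for i in(t,s)]))
p=[*MARK[0],.069];print(MARK[0],w2px("top",p),w2px("side",p),get_time())
E
```

```text
[0.6286 0.1891 0.013 ] [0.6266 0.1859 0.013 ]
[0.6251 0.1091 0.013 ] [0.6232 0.1061 0.013 ]
[0.6101 0.0247 0.013 ] [0.6084 0.0222 0.013 ]
[ 0.5987 -0.0585  0.013 ] [ 0.5972 -0.0612  0.013 ]
small widths mm 0.3227646019179138 0.3622297672585125
small touch False [0.62752695 0.18754626 0.04087646] want z 0.044 w 0.5093745033815258 12.8083
[0.62757621 0.1875369 ] [214.45412317 203.19431178] [295.46487946 159.91036932] 16.3333
```

View pics/c3.png

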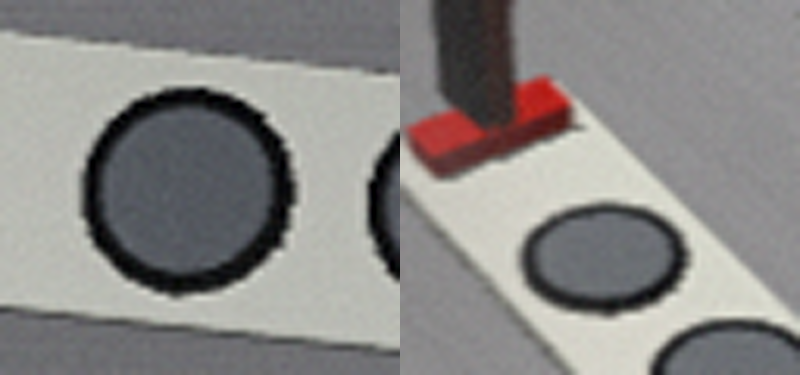

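Both jaw widths were near 0, so nothing was gripped. I'll look at the full views.

```bash
python3 - <<'E'
from h import *
print(get_tcp_pos(),get_ee_rot(),OBJ["small"],get_grip_width())
t=cv2.imread("pics/top1.png");s=cv2.imread("pics/side1.png")
cv2.imwrite("pics/c4.png",np.vstack([cv2.resize(t[140:390,60:560],(800,400)),cv2.resize(s,(0,0),fx=.4,fy=.4)[:, :].copy() if 0 else cv2.resize(s[130:400,90:630],(800,400))])[::1,::1][:800])
i=cv2.imread("pics/c4.png");cv2.imwrite("pics/c4.png",cv2.resize(i,(600,600)))
E
```

```text
[ 0.40107573 -0.01959813  0.24995308] [-4.74001057e-05  9.99999917e-01  4.00172378e-04  5.51811770e-05] [ 0.45580885 -0.02634669] 0.9999686866282108
```

View pics/c4.png

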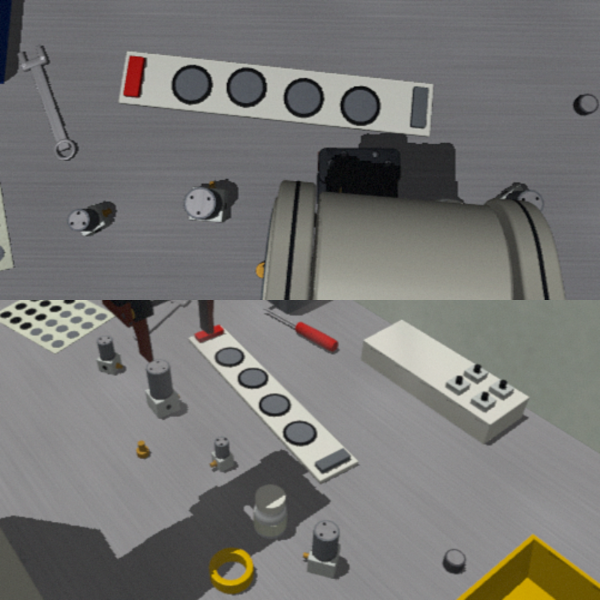

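```bash
python3 - <<'E'
from h import *
for dx in(-.044,0,.044): print(dx,w2px("side",[.401+dx,-.0196,.25]))
a=cv2.imread("pics/side0.png");b=cv2.imread("pics/side1.png")
c=lambda i:cv2.resize(i[235:295,255:335],(400,300),interpolation=cv2.INTER_CUBIC)
cv2.imwrite("pics/c5.png",np.vstack([np.hstack([c(a),c(b)]),cv2.resize(b[80:230,170:370],(400,300)).repeat(1,0) if 0 else np.hstack([cv2.resize(b[60:210,170:370],(400,300)),np.zeros((300,400,3),np.uint8)])]))
E
```

```text
-0.044 [226.78662631 194.78335317]
0 [251.31865511 183.22475379]
0.044 [274.81288411 172.15512791]
```

View pics/c5.png

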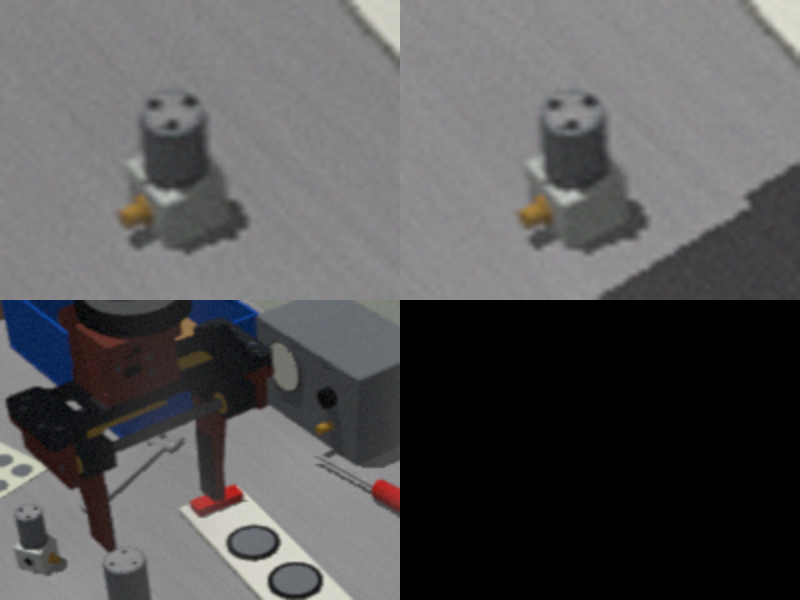

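The open fingertips appear at about (222,184) and (276,160), roughly 11 px above where they're predicted at (227,195) and (275,172). The small regulator hasn't moved. I'll touch the bare bench with the fingers shut to check the z of the TCP.

```bash
python3 - <<'E'
from h import *
command_gripper(0); move_pose([.5,.06,.10],QY)
print(get_tcp_pos(),get_ee_rot())
movel([.5,.06,.03],v=.2)
print(movel([.5,.06,-.03],v=.04,until_force=5),get_tcp_pos(),get_ft_force())
cv2.imwrite("pics/side2.png",read_camera("side")[:,:,::-1]);s=cv2.imread("pics/side2.png")
p=w2px("side",get_tcp_pos());print(p,get_time())
u,v=p.astype(int)
cv2.imwrite("pics/c6.png",cv2.resize(s[v-90:v+60,u-100:u+100],(800,600),interpolation=cv2.INTER_CUBIC))
E
```

```text
[0.50007492 0.05989864 0.10024757] [8.46991318e-05 7.07532762e-01 7.06680535e-01 6.28144838e-05]
True [ 0.49982636  0.05997969 -0.02864585] [-0.04179084  0.25608603  6.71966936]
[283.88154454 251.91121822] 20.85
```

View pics/c6.png

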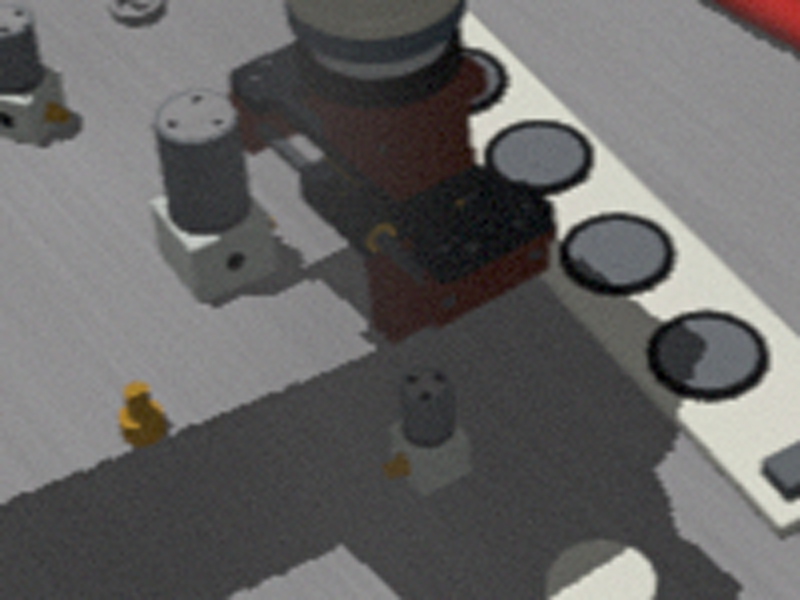

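Contact with the bench came at a reported z of -28.6 mm, so the real fingertips sit about 28.6 mm above the reported TCP. That explains the miss. I'll apply the offset and retry the small one.

```bash
sed -i 's/^G=.*/ZO=.0286\nG={k:v-ZO for k,v in dict(small=.031,medium=.035,large=.046,xlarge=.060).items()}/; s/H\[k\]+.03\]/H[k]-.018]/g' h.py; python3 - <<'E'
from h import *
for dx in(-.044,.044): print(w2px("side",[.401+dx,-.0196,.25+ZO]))
movel([.5,.06,.08],v=.25); move_pose([.456,-.026,.15],QY); command_gripper(1.0)
pick("small",OBJ["small"])
E
grep -n "H\[k\]-" h.py
```

```text
[224.35229624 179.87164817]
[273.56535316 157.37888846]
small widths mm 23.560717711093922 23.480248611453383
31:    movel([x,y,H[k]-.018],v=.25); move_pose([x,y,H[k]-.018],QX); movel([x,y,z],v=.2)
```

```bash
python3 - <<'E'
from h import *
place("small",MARK[0])
move_pose([.456,.0,.2],QY)
for n in("top","side"): cv2.imwrite(f"pics/{n}3.png",read_camera(n)[:,:,::-1])
t=cv2.imread("pics/top3.png")[180:240,190:254];s=cv2.imread("pics/side3.png")[140:200,264:328]
cv2.imwrite("pics/c7.png",np.hstack([cv2.resize(i,(400,375),interpolation=cv2.INTER_CUBIC) for i in(t,s)]))
p=[*MARK[0],.069]
print((w2px("top",p)-[190,180])*6.25,(w2px("side",p)-[264,140])*6.25+[400,0],get_time())
E
```

```text
small touch True [0.62824298 0.18767413 0.01492313] want z 0.015399999999999999 w 23.429318561830083 32.8917
[152.83826984 144.96444864] [596.65549661 124.43980825] 36.6833
```

View pics/c7.png

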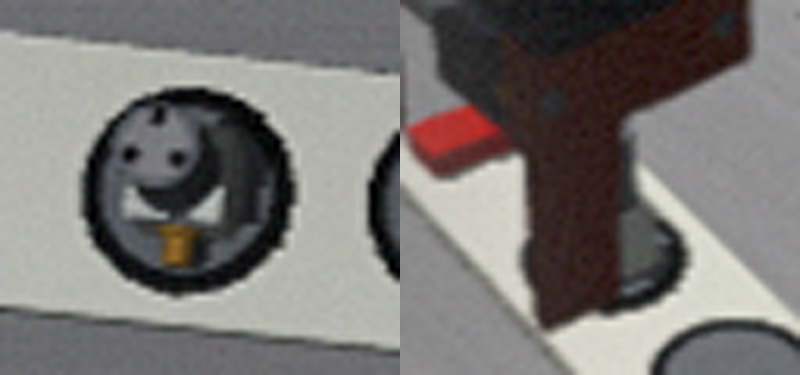

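In the top view the small cap is centred at crop (155,143), within half a millimetre of the robot's own position, but about 2 mm off the mark as the top camera sees it. The top camera therefore matches the robot frame better, so I'll use its targets for the next two.

```bash
cat >> h.py <<'E'
MTOP=[px2w("top",*a,.013)[:2] for a in MT]
E
python3 - <<'E'
from h import *
pick("medium",OBJ["medium"]); place("medium",MTOP[1])
pick("large",OBJ["large"])
for n in("top","side"): cv2.imwrite(f"pics/{n}4.png",read_camera(n)[:,:,::-1])
t=cv2.imread("pics/top4.png")[175:250,190:290];s=cv2.imread("pics/side4.png")[140:215,264:364]
cv2.imwrite("pics/c8.png",np.hstack([cv2.resize(i,(400,300),interpolation=cv2.INTER_CUBIC) for i in(t,s)]))
for m,z,q in((0,.069,MARK),(1,.083,MTOP)):
  p=[*q[m],z];print((w2px("top",p)-[190,175])*4,(w2px("side",p)-[264,140])*4+[400,0])
print(get_time())
E
```

```text
medium widths mm 29.708980957916783 29.91333930828456
medium touch True [0.6257077  0.1090783  0.01898542] want z 0.0194 w 29.302283672550807 46.975
large widths mm 35.665560908240735 35.878916004870646
[ 97.8164927  112.77724713] [525.85951783  79.64147728]
[284.34209483 112.2791014 ] [611.65792323 131.13366326]
57.6
```

View pics/c8.png

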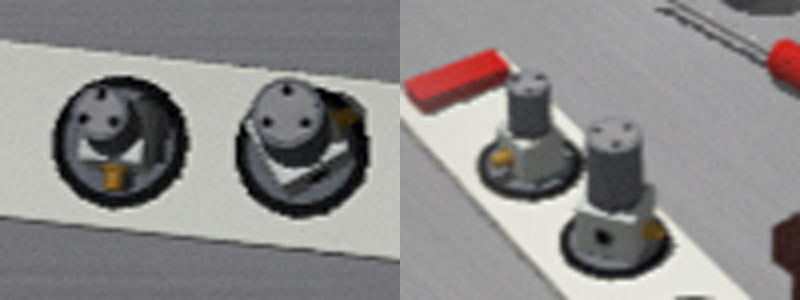

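```bash
python3 - <<'E'
from h import *
T=lambda u,v:(190+u/4,175+v/4); S=lambda u,v:(264+(u-400)/4,140+v/4)
for k,z,t,s,i in(("small",.069,(103.5,111),(531.5,76),0),("medium",.083,(287.5,111),(615,131),1)):
    print(k,((px2w("top",*T(*t),z)-px2w("top",*MT[i],.013))*1e3).round(1),((px2w("side",*S(*s),z)-px2w("side",*MS[i],.013))*1e3).round(1))
E
```

```text
small [-0.2 -3.9 56. ] [ 5.3  2.3 56. ]
medium [ 0.5 -1.3 70. ] [ 3.3  2.  70. ]
```

Relative to the marks, the two cameras average to about 2–3 mm for both regulators, and they bracket zero in y. I'll carry on with the large and the xlarge.

```bash
python3 - <<'E'
from h import *
d=np.array([-.001,0])
place("large",MTOP[2]+d)
pick("xlarge",OBJ["xlarge"]); place("xlarge",MTOP[3]+d)
move_pose([.4,.35,.3],QY)
for n in("top","side"): cv2.imwrite(f"pics/{n}5.png",read_camera(n)[:,:,::-1])
t=cv2.imread("pics/top5.png")[150:330,150:450];s=cv2.imread("pics/side5.png")[130:280,240:440]
cv2.imwrite("pics/c9.png",cv2.resize(t,(800,480),interpolation=cv2.INTER_CUBIC));cv2.imwrite("pics/c10.png",cv2.resize(s,(800,600),interpolation=cv2.INTER_CUBIC))
print(get_time())
E
```

```text
large touch True [0.60982682 0.02475385 0.03001609] want z 0.030399999999999996 w 35.37639037645781 60.0167
xlarge widths mm 42.09422712648481 42.16223676085427
xlarge touch True [ 0.59842214 -0.05853269  0.04409874] want z 0.044399999999999995 w 41.62940853001033 71.475
74.975
```

View pics/c9.png

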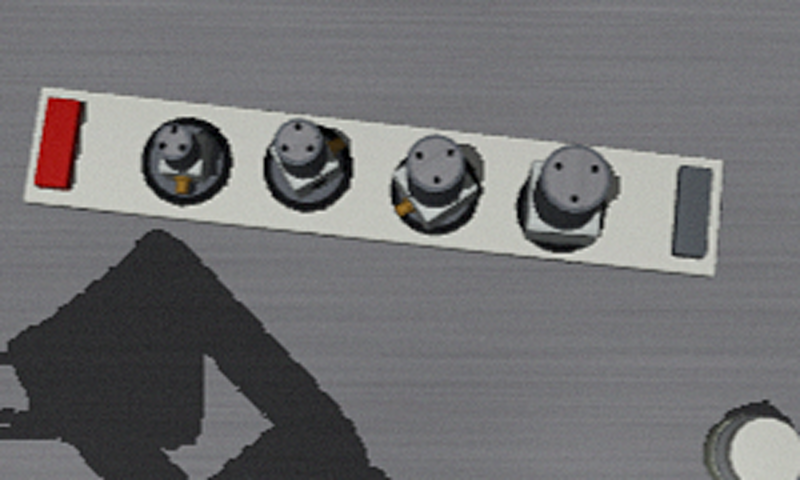

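View pics/c10.png

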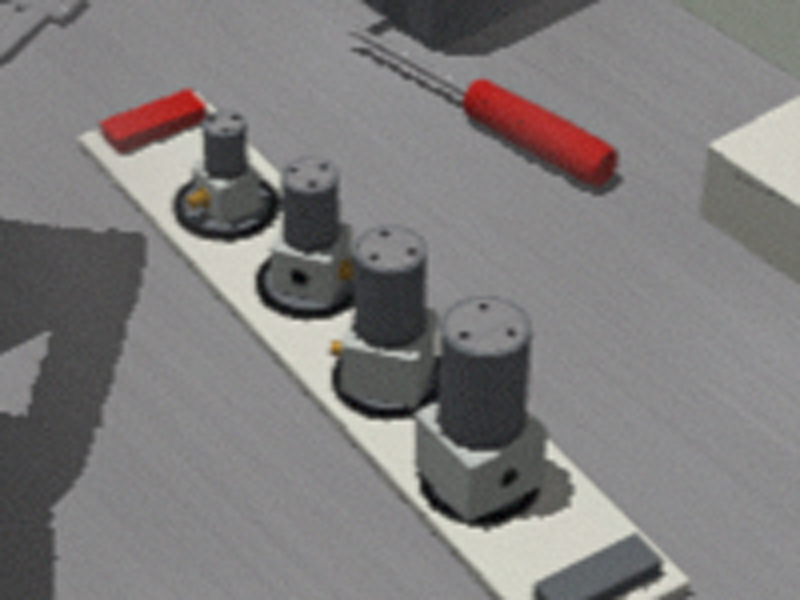

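All four stand upright in the right order. The top caps are at crop (176,145), (301,143), (437,167) and (575,178), and the side caps at (225,122), (311,173), (390,249) and (486,325). I'll compute the offsets and see how far the jar moved.

```bash
python3 - <<'E'
from h import *
top=[(176,145),(301,143),(437,167),(575,178)];side=[(225,122),(311,173),(390,249),(486,325)]
for i,k in enumerate(H):
    z=.013+H[k];t=(150+top[i][0]*.375,150+top[i][1]*.375);s=(240+side[i][0]/4,130+side[i][1]/4)
    a=(px2w("top",*t,z)-px2w("top",*MT[i],.013))*1e3;b=(px2w("side",*s,z)-px2w("side",*MS[i],.013))*1e3
    print(k,a[:2].round(1),b[:2].round(1),((a+b)/2)[:2].round(1))
for n,(u,v) in(("top",(436,320)),("side",(333,320))):
    a=cv2.imread(f"pics/{n}0.png");b=cv2.imread(f"pics/{n}5.png")
    c=lambda i:i[v-30:v+30,u-30:u+30].astype(int)
    print(n,'jar diff',abs(c(a)-c(b)).mean(),cv2.phaseCorrelate(*[cv2.cvtColor(c(i).astype(np.uint8),cv2.COLOR_BGR2GRAY).astype(np.float32) for i in(a,b)]))
E
```

```text
small [-3.  -4.2] [ 1.1 -1.1] [-1.  -2.7]
medium [-0.9 -2.9] [2.2 0.7] [ 0.7 -1.1]
large [-3.3 -1.7] [-0.5 -0.4] [-1.9 -1.1]
xlarge [-1.   0.1] [-0.1  1.1] [-0.6  0.6]
top jar diff 9.505740740740741 ((-0.039086791249914654, -0.021255334418960103), 0.948111379676395)
side jar diff 4.490648148148148 ((0.10581091911356921, -0.0031579238290717626), 0.9547869310114119)
```

```bash
python3 - <<'E'
from h import *
job_done();print(get_time())
E
```

```text
the job is handed in; nothing more can be done
the job is handed in; nothing more can be done
```

I placed all four loose regulators upright on the marks, smallest by the red block and largest at the grey-block end, and handed the job in at about 75 s of the 106 s.

- **First pick missed:** the jaws closed on nothing. Touching the bench showed the real fingertips sit about 28.6 mm above the reported TCP. After I corrected for that, all four grips measured the expected cap widths: 23.5, 29.9, 35.9 and 42.2 mm.
- **Centring:** averaged over both cameras, the offsets from the mark centres are 0.9–2.9 mm. The small one is the worst, mostly toward the grey-block end.
- **Camera disagreement:** the two cameras differ by 1–5 mm. Taken alone, the top view puts the small one about 5 mm off its mark. I left it there because its averaged offset was close to the measurement error.
- **Jar:** it has not moved; the image shift is 0.1 px or less in both views.

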